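# Load a bridge drilling jig in build order and clamp it

## Task

Load the drilling jig for the next guitar bridge. First lay the plywood backing board flat in the jig's nest; then draw the dark bridge blank out of the pigeonhole rack, lay it flat on the open bench, let go, take it again by its middle and lay it in the nest on the backing board; then lay the aluminium drill plate on the blank, boss up, and push the lever clamp's handle over toward the nest, fully to its stop, so that its rubber foot holds the plate down. Leave the two spruce strips in the rack.

Things in the scene. Friction and masses are not known exactly. Their poses are not given: they have to be found in the camera images.
- drill_jig: Fixed jig on the bench: plywood base 100 (x) x 300 (y) x 18 mm, y from -200 to +100; origin at bench height under the nest's middle. Four aluminium corner angles form the nest; a lever clamp stands at the -y end, y -111 to -157, 75 mm over the bench; open, its arm stands almost upright at y -95 to -145, 145 mm over the bench; closed, it reaches along +y over the nest's end.
- nest_floor (a point): Middle of the nest's floor, 18 mm over the bench; axes as the jig's. The nest is 43 mm (x) by 163 mm (y); its angles stand 28 mm over the floor, then flare as a lead-in up to 39 mm. Both long sides are open between the angles, |y| < 44 mm: only there fingers have room. Parts lie lengthwise along y; undersides belong 0 (board), 12 (blank) and 22 mm (plate) above the floor.
- clamp_handle (a joint): Handle of the lever clamp, rad: 0 open (leans 34 deg from upright toward the jig's -y, away from the nest), 0.80 its stop, closed (11 deg past upright, toward the nest). Axis along the jig's x at jig y = -142 mm, 62 mm over the bench. Stiff pivot, 0.36 Nm: it stays where left and so holds the foot's pressure. Pushing its upper half from the outer side toward +y (about 10 N) closes it.
- handle_end (a point): Centre of the rounded end of the clamp's handle, a black grip 17 mm thick, 98 mm from its axis; open it is 143 mm over the bench and 55 mm farther to -y than the axis; closed 158 mm over the bench and 19 mm to +y of the axis.
- clamp_foot: Black rubber foot of the clamp, 20 mm across, sprung (6 mm travel, 0.6 N per mm) under the end of the clamp's arm. With all three parts stacked and the clamp closed it presses on the plate at jig y = -62 mm with about 2.4 N; with a part missing it does not reach.
- backing_board: Loose plain plywood board with six old drill marks, 35 (x) x 156 (y) x 12 mm, 60 g; origin at the centre of its underside. Either end may go first. It lies flat on the bench.
- bridge_blank: Loose dark rosewood bridge blank with rounded edges, 36 (x) x 158 (y) x 10 mm, about 55 g; origin at the centre of its underside. It lies flat in one of the rack's three bays with about 60 mm of its length out of the bay's mouth. Either end may go first.
- drill_plate: Loose aluminium drill plate, 35 (x) x 156 (y) x 10 mm, with a boss 22 x 68 x 8 mm along the middle of its top that carries six dark drill bushings; about 130 g; origin at the centre of its underside. Either end may go first. It lies flat on the bench, boss up.
- blank_rack: Fixed low pigeonhole rack of wood, 161 (x) x 110 (y) x 40 mm; origin at the centre of its underside. Three bays, 47 mm wide and 30 mm high, at x = -52, 0 and +52 mm, open toward the rack's +y; mouths at y = +55 mm, floor 4 mm over the bench. A part is clear of the rack when all of it is beyond the mouths.
- brace_a: Pale spruce strip in the rack, 10 x 140 x 13 mm; stays there. Origin at the centre of its underside.
- brace_b: Pale spruce strip in the rack, 11 x 130 x 14 mm; stays there. Origin at the centre of its underside.

How it is judged:
By the outcome, as a careful person would: the job done as asked, in the order asked, and still so for the second after the job is handed in, with the robot touching nothing.
It also fails if it takes over 72 s, if anything falls off the work surface, if the arm or the gripper's body presses on something with over 40 N, if the wrist force passes 120 N, or if a joint passes its speed limit or range.

## Robot

A 6-joint arm with a two-finger parallel gripper is mounted at the origin on a cart in front of the work surface, level with it; the furniture and walls round the work are solid. World frame = base frame: x ahead of the robot, y to its left, z up, the work surface at z = 0. Lengths are in m, angles in degrees, forces in N, time in s.
With the tool pointing down it reaches from about 0.35 to 0.875 m from the base axis. Payload 4.2 kg.
Tool frame: the origin (TCP) lies on the front face of the gripper's body, between the roots of the fingers; the fingertips stand 70 mm ahead of it and the grasp point (between the pads) lies 51 mm ahead of it; z points along the fingers, y is the line along which they close (so a half turn about z gives the same grasp; the last joint's range is limited). The gripper opens to 87 mm and grips with 3 to 60 N. Pads are 19 mm wide; open, the fingers measure 117 mm over their backs; the gripper's body (75 mm by 190 mm) begins 51 mm behind the grasp point.
Start: joints at [86.15, 22.042, 0.453, 0, -68.411, -14.817], TCP at [0.2, 0.592, 0.292] pointing down, gripper open.
Joint ranges: [-179.83, 179.83], [-69.29, 118.12], [-61.27, 80.66], [-181.25, 117.63], [-171.15, -9.14], [-177.46, 177.46]. Speed limits (degrees/s): [159.86, 159.86, 180, 180, 180, 180].

## Interface

Orientations are given as a 3x3 rotation matrix whose columns are the frame's x, y, z axes.
In Python, from station import r gives the robot as it stands.
- The arm moves only by the shell command python3 -m pendant 'ROWS' [OPENING]. ROWS is JSON, a list of rows, each a list of 2 entries, a list of its own where there are three numbers: the shift along the tool's x, y, z in mm, then the turn, a rotation vector about the tool's x, y, z in rad. A call has 1 to 10 rows; each row is the pose to reach, as a shift and turn from the pose commanded when the call began, along the tool's axes at that moment; what a row does not reach only later rows make up. A row lasts 1/10 s, in which the tool goes at most 50 mm and 8.59 degrees, less where a joint would pass 70% of its speed; a pose out of reach is approached as far as the arm can. A call with a gripper value outside its range is refused whole. OPENING is the opening, from 0 (shut) to 1 (fully open), set as the call begins (- or left out, the last holds). The fingers move at their own pace and stop on an object; the grip force is fixed at half the most. Time passes only in rows, so rows that repeat a pose let the fingers close. It gives the time, the measured TCP pose, the force, the opening and the grip force at its end, in the units of the state.
- r.sense(): the state, without advancing time (a new reading comes with each control period).
- r.capture(name): name is "scene" or "top"; returns a dict with "frame" (420x560x3 uint8, red, green, blue), "vertical_fov" (degrees; the focal length in pixels is half the picture's height over the tangent of half this angle, whatever the lens; pixels are square), "cx", "cy" (the principal point, pixels), "distortion" ([k1, k2, p1, p2, k3] as OpenCV has them; the pictures are not rectified), "rvec" (rotation vector, rad) and "tvec" (3), from world to camera coordinates, as OpenCV has them. Camera axes: x right, y down, z forward; pixel columns grow to the right and rows downward; lengths in m; the calibration is good to about 2 mm. A picture is of the moment at which its call begins. There is no depth.
- r.finish_job(): hands the job in; it is judged then, once.
The state is a dict: "time_s": time; "joints": joint angles; "joint_velocities": joint speeds; "effort": joint torques, N m; "tcp_pos": TCP position; "ee_rot": TCP orientation; "wrist_force": force on the tool from outside, world axes, zero at the start; "moment": the same for the moment, N m; "gripper_width": opening from 0.0 (shut) to 1.0 (fully open); "gripper_force": force on a finger pad.
Only numpy, scipy, OpenCV 4.12 (cv2) and the standard library are available. Lean on these libraries where they do the work, as an engineer would, in place of code of your own. Each camera call takes 0.05 s, during which the arm holds its last target. There are 200 camera calls.

## Working session

There is one attempt and no reset: what is moved stays moved. The work goes in short steps, Python scripts to look and compute and a shell command to move; the robot and the scene stay as the last step left them, time stands still between calls to the robot, and variables do not carry over. Pictures are saved under pics/ and viewed, at most 10 in all, crops included, and the job is handed in when it is done.

```bash
mkdir -p pics; ls
cat > h.py <<'E'
import numpy as np,cv2
from station import r
def cap(n,save=None):
    c=r.capture(n); f=np.array(c["frame"])
    if save: cv2.imwrite("pics/"+save,f[:,:,::-1])
    return c
def K(c):
    f=210/np.tan(np.radians(c["vertical_fov"])/2)
    return np.array([[f,0,c["cx"]],[0,f,c["cy"]],[0,0,1.]])
def ray(c,px,z):
    p=cv2.undistortPoints(np.array(px,float).reshape(-1,1,2),K(c),np.array(c["distortion"],float)).reshape(-1,2)
    R=cv2.Rodrigues(np.array(c["rvec"],float))[0];t=np.array(c["tvec"],float).reshape(3)
    o=-R.T@t; d=np.c_[p,np.ones(len(p))]@R
    return o+d*((z-o[2])/d[:,2])[:,None]
def proj(c,P):
    return cv2.projectPoints(np.array(P,float).reshape(-1,1,3),np.array(c["rvec"],float),np.array(c["tvec"],float),K(c),np.array(c["distortion"],float))[0].reshape(-1,2)
E
python3 - <<'E'
from h import *
for n in("scene","top"):
    c=cap(n,n+"0.png");R=cv2.Rodrigues(np.array(c["rvec"]))[0];print(n,c["vertical_fov"],-R.T@np.array(c["tvec"]).reshape(3),R[2])
s=r.sense();print(s)
E
```

```text
pics
scene 52.790539718213495 [ 0.08975301 -0.73088449  0.73436915] [ 0.4317408   0.62927904 -0.64622579]
top 57.41850238766446 [ 0.45787501 -0.10319628  0.96385865] [ 0.03379324  0.00308416 -0.99942409]
{'time_s': 0.1, 'joints': array([ 8.61494550e+01,  2.20873427e+01,  3.88393759e-01, -2.59142752e-02,
       -6.84112532e+01, -1.48172155e+01]), 'joint_velocities': array([ 0.05178864, -0.22319988,  0.08458308,  0.16612374, -0.05797986,
       -0.08598659]), 'effort': array([-5.80542946e-04, -3.91692317e+01,  1.87934589e+01,  4.23182845e+00,
        1.34560035e-02, -7.38098947e-05]), 'tcp_pos': array([0.1998904 , 0.59175469, 0.29126227]), 'ee_rot': array([[ 9.47337146e-01, -3.20237460e-01, -5.48772405e-04],
       [-3.20237918e-01, -9.47335263e-01, -1.89076824e-03],
       [ 8.56233679e-05,  1.96693272e-03, -9.99998062e-01]]), 'wrist_force': array([-1.17379183,  0.50097541,  1.09161057]), 'moment': array([ 0.04549816,  0.03673346, -0.00816555]), 'gripper_force': 0.0, 'gripper_width': 0.999694710366579}
```

View pics/top0.png

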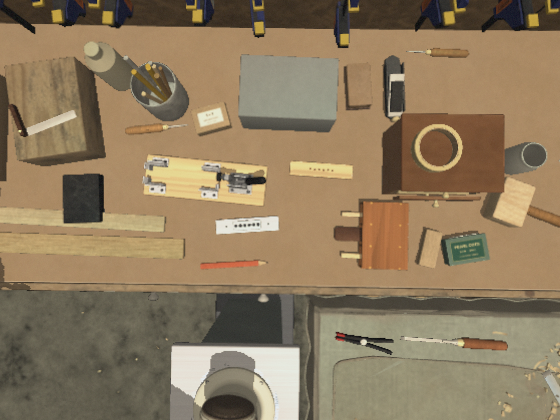

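View pics/scene0.png

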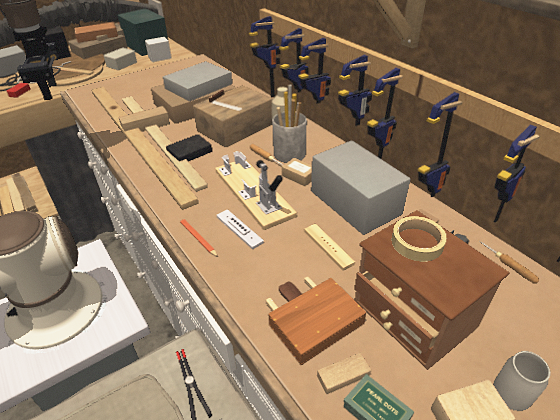

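The top view (up is +x, left is +y) shows the jig at about (205,180), the backing board at (321,170), the drill plate at (247,225) and the rack at (385,235). The blank sticks out of the rack's middle bay at (346,234). Next I measure from the masks.

Run:
```python
from h import *
c=cap("top");f=np.array(c["frame"]);
crop=cv2.resize(f[140:280,130:420],None,fx=2.75,fy=2.75,interpolation=cv2.INTER_CUBIC);cv2.imwrite("pics/crop1.png",crop[:,:,::-1])
hsv=cv2.cvtColor(f,cv2.COLOR_RGB2HSV)
for p in[(300,172),(225,225),(346,234),(385,235),(275,200),(350,214),(150,165),(190,180)]:print(p,f[p[1],p[0]],hsv[p[1],p[0]])
def rect(m,box,z,name):
    x0,y0,x1,y1=box;mm=np.zeros(m.shape,np.uint8);mm[y0:y1,x0:x1]=m[y0:y1,x0:x1]
    mm=cv2.morphologyEx(mm,cv2.MORPH_CLOSE,np.ones((5,5)))
    cs=max(cv2.findContours(mm,0,cv2.CHAIN_APPROX_NONE)[0],key=cv2.contourArea)
    b=cv2.boxPoints(cv2.minAreaRect(cs));P=ray(c,b,z)[:,:2]
    q=ray(c,cs.reshape(-1,2),z)[:,:2].astype(np.float32);(ce,sz,an)=cv2.minAreaRect(q*1000)
    b=cv2.boxPoints((ce,sz,an));e=max((b[1]-b[0],b[2]-b[1]),key=np.linalg.norm)
    a=np.degrees(np.arctan2(e[1],e[0]))%180
    print(name,np.round(ce,1),np.round(sz,1),"long axis",round(a,1), "px",cs.reshape(-1,2).min(0),cs.reshape(-1,2).max(0))
H,S,V=cv2.split(hsv)
pale=((V>190)&(H>12)&(H<35)&(S<150)).astype(np.uint8)
rect(pale,(283,155,360,186),.012,"board")
white=((S<45)&(V>150)).astype(np.uint8)
rect(white,(208,208,286,240),.01,"plate")
rect(pale,(135,145,275,212),.018,"jig")
rack=((f[:,:,0]>120)&(f[:,:,2]<75)&(S>130)).astype(np.uint8)
rect(rack,(355,190,415,275),.04,"rack")
dark=((V<110)).astype(np.uint8)
rect(dark,(328,222,361,246),.014,"blank")
print("axis px of +x / +y",proj(c,[[.45,0,0],[.55,0,0],[.45,.1,0]]))
```

```text
(300, 172) [223 187 128] [ 19 109 223]
(225, 225) [220 217 205] [ 24  17 220]
(346, 234) [102  72  53] [ 12 123 102]
(385, 235) [182 118  72] [ 13 154 182]
(275, 200) [172 142 105] [ 17  99 172]
(350, 214) [228 204 148] [ 21  89 228]
(150, 165) [93 89 83] [18 27 93]
(190, 180) [230 199 137] [ 20 103 230]
board [ 590.4 -208.5] [156.5  35.6] long axis 86.8 px [290 161] [352 178]
plate [450.2 -26.4] [ 35.7 156.1] long axis 94.7 px [216 216] [278 233]
jig [559.9  81.2] [302. 100.] long axis 85.2 px [143 154] [266 205]
rack [ 430.7 -359.5] [109.  160.5] long axis 179.1 px [361 201] [407 269]
blank [ 432.5 -274.3] [56.8 64.2] long axis 90.4 px [334 222] [360 245]
axis px of +x / +y [[236.78145663 224.5568135 ]
 [237.52390894 184.86063577]
 [196.96936201 223.9570112 ]]
```

View pics/crop1.png

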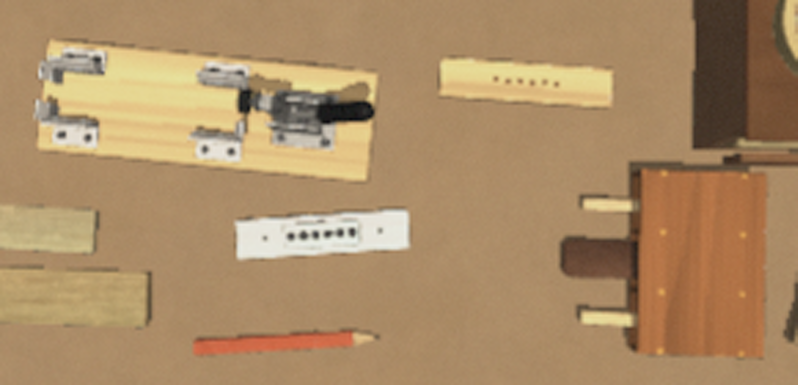

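The crop gives these poses (mm, long axis in degrees):
- **Jig:** nest centre about (564,131), 85.2°.
- **Board:** (590,-208), 86.8°.
- **Plate:** (450,-26), 94.7°.
- **Blank:** pokes out between the two pale strips. Its tip is at crop (560,257).

Next I plan the first moves.

```bash
cat > plan.py <<'E'
import sys,json
from h import *
from scipy.spatial.transform import Rotation as Ro
def plan(wps):
    "wps: (x,y,z mm, tool-y angle deg), tool pointing down; prints deltas waypoint to waypoint"
    s=r.sense();p=np.array(s["tcp_pos"])*1000;R=np.array(s["ee_rot"])
    print("t",round(s["time_s"],2),"tcp",p.round(1),"w",round(s["gripper_width"],3),"F",np.round(s["wrist_force"],1),"g",s["gripper_force"])
    for x,y,z,a in wps:
        a=np.radians(a);Y=np.array([np.cos(a),np.sin(a),0]);Z=np.array([0,0,-1.]);T=np.c_[np.cross(Y,Z),Y,Z]
        print((x,y,z),"shift",(R.T@(np.array([x,y,z])-p)).round(1),"turn",Ro.from_matrix(R.T@T).as_rotvec().round(3))
        p=np.array([x,y,z],float);R=T
if __name__=="__main__": plan(json.loads(sys.argv[1]))
E
python3 plan.py '[[590.4,-208.5,160,176.8],[590.4,-208.5,72,176.8],[590.4,-208.5,180,176.8],[564.1,131,180,175.2],[564.1,131,91,175.2]]'
```

```text
t 0.15 tcp [199.9 591.8 291.4] w 1.002 F [-0.2 -0.6  0.1] g 0.0
(590.4, -208.5, 160) shift [626.2 632.9 132.5] turn [ 1.000e-03 -1.000e-03  1.301e+00]
(590.4, -208.5, 72) shift [ 0.  0. 88.] turn [0. 0. 0.]
(590.4, -208.5, 180) shift [   0.    0. -108.] turn [0. 0. 0.]
(564.1, 131, 180) shift [-337.5   45.2    0. ] turn [0.    0.    0.028]
(564.1, 131, 91) shift [ 0.  0. 89.] turn [0. 0. 0.]
```

```bash
python3 -m pendant '[[[313,316,0],[0,0,0.65]],[[313,316,0],[0,0,0.65]],[[313,316,0],[0,0,0.65]],[[313,316,0],[0,0,0.65]],[[313,316,0],[0,0,0.65]],[[626.2,632.9,0],[0.001,-0.001,1.301]],[[626.2,632.9,0],[0.001,-0.001,1.301]],[[626.2,632.9,0],[0.001,-0.001,1.301]],[[626.2,632.9,0],[0.001,-0.001,1.301]],[[626.2,632.9,0],[0.001,-0.001,1.301]]]' 0.8; python3 plan.py '[[590.4,-208.5,160,176.8]]'
```

```text
time_s: 1.15
tcp_pos: [0.4197, 0.1409, 0.2924]
ee_rot: [[-0.059, -0.998, 0.001], [-0.998, 0.059, 0.002], [-0.002, -0.001, -1.0]]
wrist_force: [0.8, 0.7, -0.1]
gripper_width: 0.803
gripper_force: 0.0
t 1.15 tcp [419.7 140.9 292.4] w 0.803 F [ 0.8  0.7 -0.1] g 0.0
(590.4, -208.5, 160) shift [ 338.9 -191.   131.9] turn [-0.001  0.002 -0.003]
```

```bash
python3 -m pendant '[[[339,-191,0],[0,0,0]],[[339,-191,0],[0,0,0]],[[339,-191,0],[0,0,0]],[[339,-191,0],[0,0,0]],[[339,-191,0],[0,0,0]],[[339,-191,0],[0,0,0]],[[339,-191,0],[0,0,0]],[[339,-191,0],[0,0,0]],[[339,-191,131],[0,0,0]],[[339,-191,131],[0,0,0]]]'; python3 plan.py '[[590.4,-208.5,160,176.8]]'
```

```text
time_s: 2.15
tcp_pos: [0.5921, -0.2078, 0.1914]
ee_rot: [[-0.059, -0.998, 0.004], [-0.998, 0.059, 0.001], [-0.001, -0.004, -1.0]]
wrist_force: [0.9, 0.9, -1.6]
gripper_width: 0.798
gripper_force: 0.0
t 2.15 tcp [ 592.1 -207.8  191.4] w 0.798 F [ 0.9  0.9 -1.6] g 0.0
(590.4, -208.5, 160) shift [ 0.9  1.8 31.4] turn [-0.004  0.001 -0.003]
```

```bash
python3 -m pendant '[[[1,1.5,45],[-0.004,0,0]],[[1,1.5,85],[-0.004,0,0]],[[1,1.5,110],[-0.004,0,0]],[[1,1.5,118],[-0.004,0,0]],[[1,1.5,119],[-0.004,0,0]],[[1,1.5,119],[-0.004,0,0]]]'; python3 -m pendant '[[[0,0,0],[0,0,0]],[[0,0,0],[0,0,0]],[[0,0,0],[0,0,0]],[[0,0,0],[0,0,0]],[[0,0,0],[0,0,0]]]' 0.2;python3 -m pendant '[[[0,0,-15],[0,0,0]],[[0,0,-60],[0,0,0]],[[0,0,-110],[0,0,0]],[[0,0,-110],[0,0,0]]]'; python3 plan.py '[[564.1,131,180,175.2],[564.1,131,91,175.2]]'; python3 -c "
from h import *
cap('scene','s1.png')"
```

```text
time_s: 2.75
tcp_pos: [0.5905, -0.207, 0.0737]
ee_rot: [[-0.056, -0.998, -0.002], [-0.998, 0.056, 0.001], [-0.001, 0.002, -1.0]]
wrist_force: [-0.1, -0.1, 0.4]
gripper_width: 0.803
gripper_force: 0.0
time_s: 3.25
tcp_pos: [0.5898, -0.2069, 0.073]
ee_rot: [[-0.056, -0.998, -0.003], [-0.998, 0.056, 0.001], [-0.001, 0.003, -1.0]]
wrist_force: [0.6, 0.0, -0.3]
gripper_width: 0.431
gripper_force: 0.0
time_s: 3.65
tcp_pos: [0.5941, -0.208, 0.1911]
ee_rot: [[-0.054, -0.998, 0.012], [-0.999, 0.054, -0.002], [0.002, -0.012, -1.0]]
wrist_force: [1.0, -0.2, 0.3]
gripper_width: 0.397
gripper_force: 30.0
t 3.65 tcp [ 594.1 -208.   191.1] w 0.397 F [ 1.  -0.2  0.3] g 29.99900132417679
(564.1, 131, 180) shift [-336.9   48.5    9.9] turn [-0.012 -0.002  0.03 ]
(564.1, 131, 91) shift [ 0.  0. 89.] turn [0. 0. 0.]
```

View pics/s1.png

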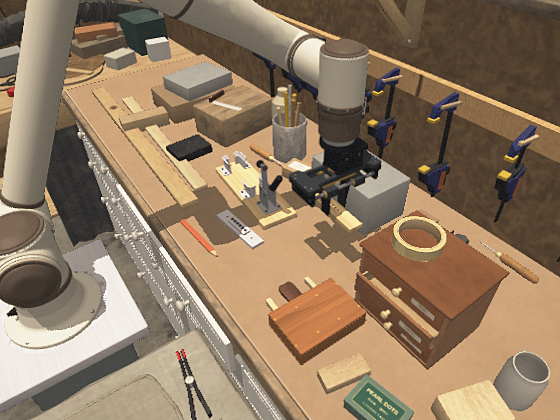

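Pixel (345,217) shows the board held in the fingers. I raise it over the clamp and move to the nest.

```bash
python3 -m pendant '[[[0,0,-45],[0,0,0]],[[0,2,-75],[-0.005,0,0]],[[-50,10,-75],[-0.01,0,0.03]],[[-100,17,-75],[-0.01,0,0.03]],[[-150,24,-75],[-0.01,0,0.03]],[[-200,31,-75],[-0.01,0,0.03]],[[-250,38,-75],[-0.01,0,0.03]],[[-300,45,-75],[-0.01,0,0.03]],[[-337,48.5,-75],[-0.01,0,0.03]],[[-337,48.5,-75],[-0.01,0,0.03]]]'; python3 -m pendant '[[[0,0,0],[0,0,0]],[[0,0,0],[0,0,0]],[[0,0,0],[0,0,0]]]';  python3 plan.py '[[564.1,131,141,175.2],[564.1,131,91,175.2]]'
python3 - <<'E'
from h import *
c=cap('top');f=np.array(c["frame"]);cv2.imwrite("pics/t2.png",cv2.resize(f[100:240,90:290],None,fx=4,fy=4,interpolation=cv2.INTER_CUBIC)[:,:,::-1])
E
```

```text
time_s: 4.7
tcp_pos: [0.5601, 0.1362, 0.257]
ee_rot: [[-0.08, -0.997, -0.015], [-0.997, 0.08, 0.002], [-0.001, 0.016, -1.0]]
wrist_force: [-0.6, 0.0, -0.2]
gripper_width: 0.393
gripper_force: 30.0
time_s: 5.0
tcp_pos: [0.5607, 0.1308, 0.258]
ee_rot: [[-0.088, -0.996, -0.015], [-0.996, 0.088, 0.002], [-0.001, 0.015, -1.0]]
wrist_force: [-0.7, -0.6, -0.6]
gripper_width: 0.393
gripper_force: 30.0
t 5.0 tcp [560.7 130.8 258. ] w 0.393 F [-0.7 -0.6 -0.6] g 29.998869001865387
(564.1, 131, 141) shift [ -0.5  -5.1 116.9] turn [ 0.015  0.001 -0.004]
(564.1, 131, 91) shift [ 0.  0. 50.] turn [0. 0. 0.]
```

View pics/t2.png

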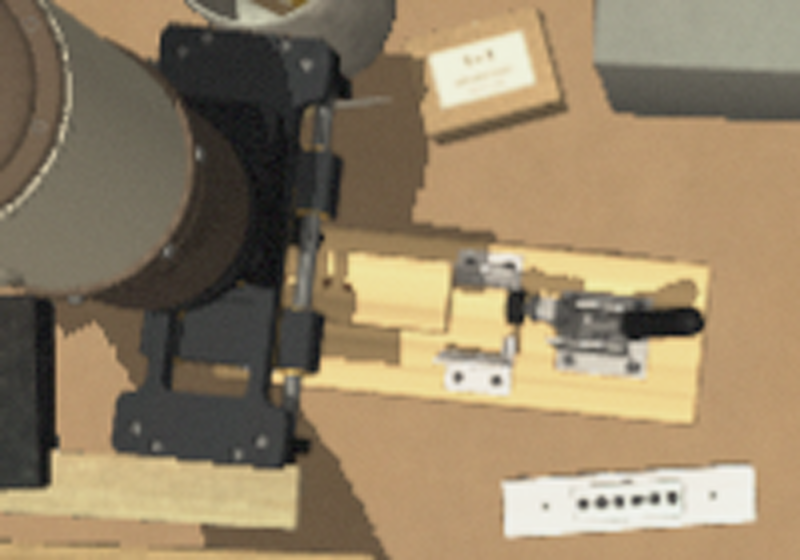

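The crop shows the board held square to the jig, with its clamp-side end at crop x≈448, rows 262–330. I check the hold before lowering.

```bash
python3 - <<'E'
from h import *
c=cap('top')
px=lambda u,v:(90+u/4,100+v/4)
a=ray(c,[px(453,262),px(446,330)],.198)*1000;print(a.round(1))
s=r.sense();p=s["tcp_pos"]*1000;R=s["ee_rot"]
print("in tool:",((a-p)@R).round(1))
E
python3 plan.py '[[564.1,131,141,175.2],[564.1,131,91,175.2]]'
```

```text
[[569.   48.3 198. ]
 [534.7  51.  198. ]]
in tool: [[ 81.6 -16.1  60. ]
 [ 81.8  18.2  60.5]]
t 5.1 tcp [560.9 130.8 258.3] w 0.395 F [ 0.3  0.7 -0.6] g 29.998809099197388
(564.1, 131, 141) shift [ -0.4  -4.8 117.2] turn [ 0.014  0.001 -0.004]
(564.1, 131, 91) shift [ 0.  0. 50.] turn [0. 0. 0.]
```

```bash
python3 -m pendant '[[[-2.5,-5,40],[0.014,0,-0.004]],[[-2.5,-5,80],[0.014,0,-0.004]],[[-2.5,-5,110],[0.014,0,-0.004]],[[-2.5,-5,117],[0.014,0,-0.004]],[[-2.5,-5,117],[0.014,0,-0.004]],[[-2.5,-5,117],[0.014,0,-0.004]],[[-2.5,-5,117],[0.014,0,-0.004]]]'; python3 plan.py '[[564.3,133,120,175.2],[564.3,133,91,175.2]]'
```

```text
time_s: 5.8
tcp_pos: [0.5656, 0.1347, 0.1435]
ee_rot: [[-0.082, -0.997, 0.004], [-0.997, 0.082, 0.003], [-0.003, -0.004, -1.0]]
wrist_force: [0.2, 1.1, -1.3]
gripper_width: 0.4
gripper_force: 30.0
t 5.8 tcp [565.6 134.7 143.5] w 0.4 F [ 0.2  1.1 -1.3] g 29.998944997787476
(564.3, 133, 120) shift [ 1.8  1.2 23.5] turn [-0.004  0.003  0.002]
(564.3, 133, 91) shift [ 0.  0. 29.] turn [0. 0. 0.]
```

```bash
python3 -m pendant '[[[1,1,10],[-0.002,0,0]],[[1,1,20],[-0.002,0,0]],[[1,1,28],[-0.002,0,0]],[[1,1,36],[-0.002,0,0]],[[1,1,42],[-0.002,0,0]],[[1,1,42],[-0.002,0,0]]]';python3 plan.py '[[564.3,133,91,175.2]]'
```

```text
time_s: 6.4
tcp_pos: [0.5628, 0.1332, 0.0981]
ee_rot: [[-0.082, -0.997, -0.004], [-0.997, 0.082, 0.0], [0.0, 0.004, -1.0]]
wrist_force: [-0.6, 0.4, 0.4]
gripper_width: 0.401
gripper_force: 30.0
t 6.4 tcp [562.8 133.2  98.1] w 0.401 F [-0.6  0.4  0.4] g 29.998827874660492
(564.3, 133, 91) shift [ 0.1 -1.5  7.1] turn [ 0.004 -0.     0.002]
```

```bash
python3 -m pendant '[[[0,-1,2],[0.003,0,0]],[[0,-1,4],[0.003,0,0]],[[0,-1,6],[0.003,0,0]],[[0,-1,7],[0.003,0,0]],[[0,-1,7],[0.003,0,0]]]'
```

```text
time_s: 6.9
tcp_pos: [0.5644, 0.1334, 0.093]
ee_rot: [[-0.082, -0.997, 0.002], [-0.997, 0.082, 0.001], [-0.001, -0.002, -1.0]]
wrist_force: [-1.4, 0.3, 3.6]
gripper_width: 0.393
gripper_force: 30.0
```

```bash
python3 -m pendant '[[[0,0,0],[0,0,0]],[[0,0,0],[0,0,0]],[[0,0,0],[0,0,0]],[[0,0,0],[0,0,0]],[[0,0,-15],[0,0,0]],[[0,0,-60],[0,0,0]],[[0,0,-110],[0,0,0]],[[0,0,-160],[0,0,0]],[[0,0,-180],[0,0,0]]]' 0.65
python3 - <<'E'
from h import *
c=cap('top');f=np.array(c["frame"]).astype(int)
for col in range(332,361,3): print(col,f[222:247,col,0])
E
```

```text
time_s: 7.8
tcp_pos: [0.5658, 0.1337, 0.2784]
ee_rot: [[-0.081, -0.997, 0.011], [-0.997, 0.081, 0.004], [-0.005, -0.01, -1.0]]
wrist_force: [1.3, 0.7, -0.2]
gripper_width: 0.65
gripper_force: 0.0
332 [187 187 188 186 186 185 186 183 184 186 186 188 188 185 186 184 187 187
 186 184 184 184 184 184 185]
335 [189 185 186 170 134 102  89  90  88  88  90  92  95  97 100 100 105 130
 166 185 185 186 185 185 187]
338 [185 188 190 160 100  88 100 101 104 100 106 109 112 115 118 117 116 119
 136 167 185 185 185 184 185]
341 [187 190 188 159 100  94  99 101 102 101 105 109 111 113 114 117 117 119
 130 160 185 185 184 184 186]
344 [186 185 188 185 152  91  99 102 103 107 104 110 110 110 117 121 121 124
 131 160 185 185 184 186 188]
347 [183 187 186 184 153  92  98  96 102 108 102 105 111 115 118 123 124 125
 130 161 185 180 181 184 185]
350 [182 186 185 184 156  93  95  96  97 102 104 109 110 114 118 123 126 126
 135 165 185 182 183 183 184]
353 [187 185 184 183 155  91  93  96  97 103 105 110 114 116 115 119 125 125
 132 161 186 183 186 185 185]
356 [185 183 185 184 158 102  91  98  96  98 102 100 105 110 116 119 123 127
 126 155 185 183 185 188 186]
359 [110  98 101 112 112  96  73  77  81  85  85  84  91  92  93  93 101 101
  97 101 103  94  78  75  90]
```

```bash
python3 - <<'E'
from h import *
c=cap('top')
print((ray(c,[(334,233.2),(338,232.9),(347,233.3),(356,233.6)],.012)*1000).round(1))
f=np.array(c["frame"]).astype(int)
for col in (343,351,357): print(f[206:222,col,2],f[246:262,col,2])
print((ray(c,[(347,v) for v in (211,217,252,258)],.015)*1000).round(1))
cv2.imwrite("pics/t3.png",cv2.resize(f[100:240,90:290].astype(np.uint8),None,fx=4,fy=4,interpolation=cv2.INTER_CUBIC)[:,:,::-1])
E
python3 plan.py '[[432,-270,260,178.8],[432,-270,76,178.8]]'
```

```text
[[ 432.4 -242.5   12. ]
 [ 433.3 -252.4   12. ]
 [ 432.6 -274.7   12. ]
 [ 432.2 -296.9   12. ]]
[112 113 112 115  95  78 122 161 164 151 125 112 111 111 114 113] [109 113 113 113  97  67  77 125 161 167 173 151 113 111 111 111]
[112 113 110 111 105  84 117 159 159 161 141 111 110 108 108 109] [112 113 114 109 113  98  66 113 155 163 162 152 116 110 110 111]
[111 110 109 110 109  93 103 145 165 165 142 102 110 112 112 112] [ 94  93  95  94  94  85  68  92 138 162 161 160 124  66  69  65]
[[ 487.8 -273.7   15. ]
 [ 472.9 -273.8   15. ]
 [ 386.7 -274.5   15. ]
 [ 372.  -274.7   15. ]]
t 7.9 tcp [565.6 133.7 277. ] w 0.653 F [ 0.5  0.6 -0.3] g 0.0
(432, -270, 260) shift [413.3 100.4  13.8] turn [-0.009  0.005 -0.061]
(432, -270, 76) shift [  0.   0. 184.] turn [0. 0. 0.]
```

View pics/t3.png

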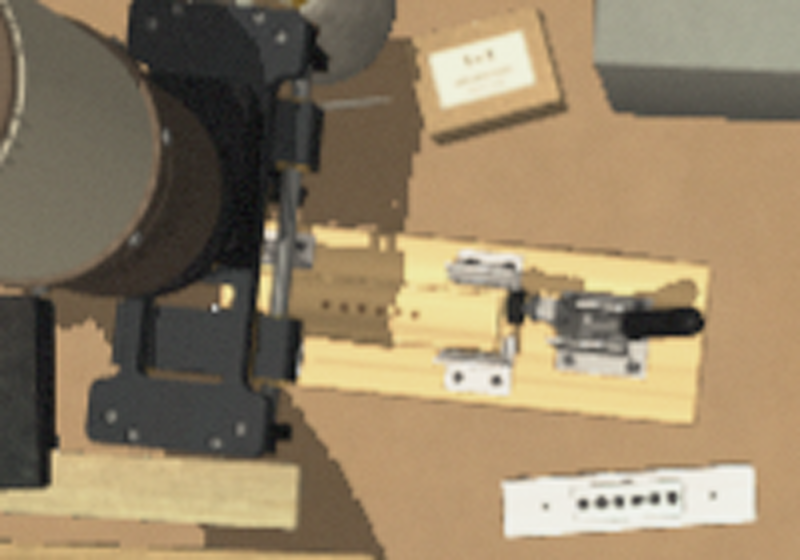

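The crop shows the board seated in the nest: six marks at crop (370,310), the end at (500,320), between the angles. Now to the blank.

```bash
python3 -m pendant '[[[50,12,0],[0,0,-0.06]],[[100,25,0],[0,0,-0.06]],[[150,37,0],[0,0,-0.06]],[[200,50,0],[0,0,-0.06]],[[250,62,0],[0,0,-0.06]],[[300,75,0],[0,0,-0.06]],[[350,87,0],[0,0,-0.06]],[[403,101,0],[-0.009,0.005,-0.061]],[[403,101,0],[-0.009,0.005,-0.061]],[[403,101,0],[-0.009,0.005,-0.061]]]' 0.53; python3 plan.py '[[431.5,-260,110,178.8],[431.5,-260,76,178.8]]'
```

```text
time_s: 8.9
tcp_pos: [0.4289, -0.2618, 0.2702]
ee_rot: [[-0.025, -1.0, -0.011], [-1.0, 0.025, -0.002], [0.003, 0.011, -1.0]]
wrist_force: [0.3, 0.3, 0.2]
gripper_width: 0.532
gripper_force: 0.0
t 8.9 tcp [ 428.9 -261.8  270.2] w 0.532 F [0.3 0.3 0.2] g 0.0
(431.5, -260, 110) shift [ -2.3  -4.4 160.1] turn [ 0.011 -0.003 -0.005]
(431.5, -260, 76) shift [ 0.  0. 34.] turn [0. 0. 0.]
```

```bash
python3 -m pendant '[[[-2,-4,50],[0.011,0,-0.005]],[[-2,-4,100],[0.011,0,-0.005]],[[-2,-4,140],[0.011,0,-0.005]],[[-2,-4,155],[0.011,0,-0.005]],[[-2,-4,155],[0.011,0,-0.005]],[[-2,-4,155],[0.011,0,-0.005]]]'; python3 plan.py '[[431.5,-260,76,178.8]]'
```

```text
time_s: 9.5
tcp_pos: [0.4338, -0.2583, 0.1168]
ee_rot: [[-0.015, -1.0, 0.003], [-1.0, 0.015, -0.004], [0.004, -0.003, -1.0]]
wrist_force: [0.0, -0.0, 0.0]
gripper_width: 0.526
gripper_force: 0.0
t 9.5 tcp [ 433.8 -258.3  116.8] w 0.526 F [ 0. -0.  0.] g 0.0
(431.5, -260, 76) shift [ 1.6  2.3 40.8] turn [-0.003 -0.004  0.006]
```

```bash
python3 -m pendant '[[[1,1.5,15],[-0.003,-0.003,0.006]],[[1,1.5,30],[-0.003,-0.003,0.006]],[[1,1.5,38],[-0.003,-0.003,0.006]],[[1,1.5,41],[-0.003,-0.003,0.006]],[[1,1.5,41],[-0.003,-0.003,0.006]]]'; python3 -m pendant '[[[0,0,0],[0,0,0]],[[0,0,0],[0,0,0]],[[0,0,0],[0,0,0]],[[0,0,0],[0,0,0]],[[0,0,0],[0,0,0]],[[0,0,0],[0,0,0]]]' 0.2; python3 plan.py '[[434.5,-120,76,178.8]]'
```

```text
time_s: 10.0
tcp_pos: [0.4323, -0.2599, 0.0763]
ee_rot: [[-0.022, -1.0, 0.001], [-1.0, 0.022, -0.001], [0.001, -0.001, -1.0]]
wrist_force: [1.2, -0.6, 0.1]
gripper_width: 0.532
gripper_force: 0.0
time_s: 10.6
tcp_pos: [0.4323, -0.26, 0.0761]
ee_rot: [[-0.022, -1.0, 0.001], [-1.0, 0.022, -0.001], [0.001, -0.001, -1.0]]
wrist_force: [1.0, 1.1, 1.7]
gripper_width: 0.402
gripper_force: 30.0
t 10.6 tcp [ 432.3 -260.    76.1] w 0.402 F [1.  1.1 1.7] g 29.99950736761093
(434.5, -120, 76) shift [-140.     0.8   -0. ] turn [-0.001 -0.001 -0.001]
```

```bash
python3 -m pendant '[[[-8,0,0],[0,0,0]],[[-24,0,0],[0,0,0]],[[-42,0,0],[0,0,0]],[[-60,0,0],[0,0,0]],[[-78,0.3,0],[0,0,0]],[[-96,0.5,0],[0,0,0]],[[-110,0.6,0],[0,0,0]],[[-117,0.6,0],[0,0,0]],[[-117,0.6,0],[0,0,0]],[[-117,0.6,0],[0,0,0]]]'; python3 -m pendant '[[[0,0,1],[0,0,0]],[[0,0,2],[0,0,0]],[[0,0,3],[0,0,0]],[[0,0,3],[0,0,0]]]'
python3 - <<'E'
from h import *
c=cap('top','t4.png');f=np.array(c["frame"]).astype(np.uint8)
cv2.imwrite("pics/t4.png",cv2.resize(f[180:290,250:410],None,fx=5,fy=5,interpolation=cv2.INTER_CUBIC)[:,:,::-1])
E
```

```text
time_s: 11.6
tcp_pos: [0.4337, -0.143, 0.0756]
ee_rot: [[-0.022, -1.0, -0.0], [-1.0, 0.022, -0.001], [0.001, 0.0, -1.0]]
wrist_force: [-0.3, -0.4, -1.0]
gripper_width: 0.4
gripper_force: 30.0
time_s: 12.0
tcp_pos: [0.4337, -0.1433, 0.0726]
ee_rot: [[-0.023, -1.0, -0.0], [-1.0, 0.023, -0.001], [0.001, 0.0, -1.0]]
wrist_force: [-0.6, -0.7, -0.6]
gripper_width: 0.401
gripper_force: 30.0
```

View pics/t4.png

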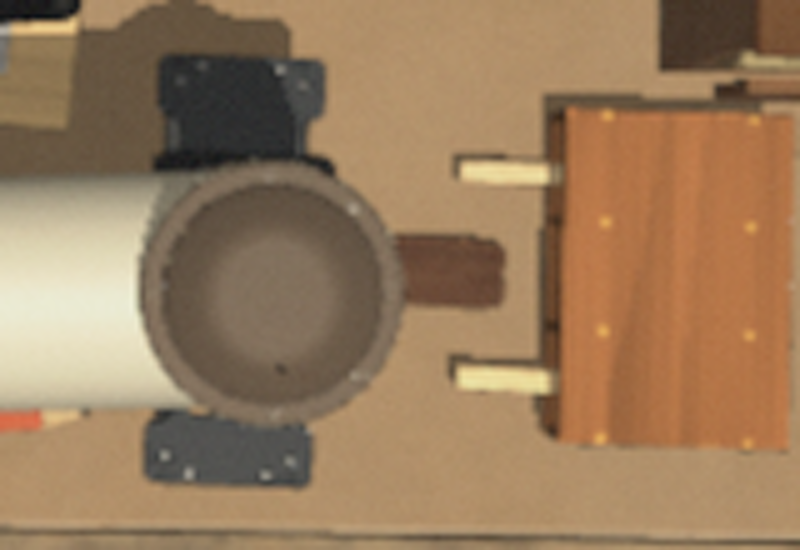

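The crop shows the blank's far end at crop (504,270), clear of the rack mouth at 545, with both strips still in place. I release it and back off to measure.

```bash
python3 -m pendant '[[[0,0,0],[0,0,0]],[[0,0,0],[0,0,0]],[[0,0,0],[0,0,0]],[[0,0,0],[0,0,0]],[[0,0,-20],[0,0,0]],[[0,0,-60],[0,0,0]],[[-45,0,-100],[0,0,0]],[[-95,0,-120],[0,0,0]],[[-130,0,-120],[0,0,0]],[[-130,0,-120],[0,0,0]]]' 0.6
python3 - <<'E'
from h import *
c=cap('top');f=np.array(c["frame"])
hsv=cv2.cvtColor(f,cv2.COLOR_RGB2HSV)
m=(f[:,:,0]<145).astype(np.uint8);m[:,:282]=0;m[:,356:]=0;m[:218]=0;m[250:]=0
cs=max(cv2.findContours(m,0,cv2.CHAIN_APPROX_NONE)[0],key=cv2.contourArea).reshape(-1,2)
q=(ray(c,cs,.009)[:,:2]*1000).astype(np.float32);print(cv2.minAreaRect(q),cs.min(0),cs.max(0))
E
python3 plan.py '[[434,-205,130,178.8],[434,-205,72,178.8]]'
```

```text
time_s: 13.05
tcp_pos: [0.4379, -0.0087, 0.1946]
ee_rot: [[-0.015, -1.0, 0.005], [-1.0, 0.015, 0.001], [-0.001, -0.005, -1.0]]
wrist_force: [-0.6, -1.4, -0.1]
gripper_width: 0.596
gripper_force: 0.0
((431.949462890625, -204.39346313476562), (157.34130859375, 35.16228103637695), 88.7616195678711) [287 226] [350 241]
t 13.1 tcp [437.  -10.5 193.6] w 0.599 F [ 0.1 -0.6 -0. ] g 0.0
(434, -205, 130) shift [ 1.945e+02 -1.000e-01  6.350e+01] turn [-0.002  0.     0.004]
(434, -205, 72) shift [ 0.  0. 58.] turn [0. 0. 0.]
```

```bash
python3 -m pendant '[[[50,0,0],[0,0,0]],[[100,0,0],[0,0,0.004]],[[150,1,0],[0,0,0.004]],[[194,2,0],[-0.002,0,0.004]],[[194,2,40],[-0.002,0,0.004]],[[194,2,60],[-0.002,0,0.004]],[[194,2,70],[-0.002,0,0.004]],[[194,2,70],[-0.002,0,0.004]]]' 0.65; python3 plan.py '[[432,-204.4,72,178.76]]'
```

```text
time_s: 13.9
tcp_pos: [0.4292, -0.2074, 0.1214]
ee_rot: [[-0.027, -1.0, -0.006], [-1.0, 0.027, -0.0], [0.0, 0.006, -1.0]]
wrist_force: [-0.3, -0.2, -0.1]
gripper_width: 0.649
gripper_force: 0.0
t 13.9 tcp [ 429.2 -207.4  121.4] w 0.649 F [-0.3 -0.2 -0.1] g 0.0
(432, -204.4, 72) shift [-3.1 -3.  49.3] turn [ 0.006 -0.    -0.006]
```

```bash
python3 -m pendant '[[[-2,-2,20],[0.005,0,-0.005]],[[-2,-2,38],[0.005,0,-0.005]],[[-2,-2,46],[0.005,0,-0.005]],[[-2,-2,49],[0.005,0,-0.005]],[[-2,-2,49],[0.005,0,-0.005]],[[-2,-2,49],[0.005,0,-0.005]]]'; python3 -m pendant '[[[0,0,0],[0,0,0]],[[0,0,0],[0,0,0]],[[0,0,0],[0,0,0]],[[0,0,0],[0,0,0]],[[0,0,0],[0,0,0]],[[0,0,0],[0,0,0]],[[0,0,0],[0,0,0]]]' 0.2; python3 plan.py '[[432,-204.4,260,178.76],[564.1,131,260,175.2]]'
```

```text
time_s: 14.5
tcp_pos: [0.433, -0.205, 0.0746]
ee_rot: [[-0.021, -1.0, 0.005], [-1.0, 0.021, -0.001], [0.001, -0.005, -1.0]]
wrist_force: [0.4, -0.1, -0.2]
gripper_width: 0.647
gripper_force: 0.0
time_s: 15.2
tcp_pos: [0.4325, -0.205, 0.074]
ee_rot: [[-0.021, -1.0, 0.003], [-1.0, 0.021, -0.001], [0.001, -0.003, -1.0]]
wrist_force: [-0.9, 0.3, 3.3]
gripper_width: 0.396
gripper_force: 30.0
t 15.2 tcp [ 432.5 -205.    74. ] w 0.396 F [-0.9  0.3  3.3] g 30.002613365650177
(432, -204.4, 260) shift [-4.00e-01 -1.00e-01 -1.86e+02] turn [-0.003 -0.001  0.001]
(564.1, 131, 260) shift [-338.2 -124.8    0. ] turn [0.    0.    0.062]
```

```bash
python3 -m pendant '[[[0,0,-15],[0,0,0]],[[0,0,-60],[0,0,0]],[[0,0,-110],[0,0,0]],[[0,0,-160],[0,0,0]],[[0,0,-188],[0,0,0]],[[-45,-17,-188],[0,0,0.02]],[[-90,-33,-188],[0,0,0.03]],[[-135,-50,-188],[0,0,0.04]],[[-180,-66,-188],[0,0,0.05]],[[-225,-83,-188],[0,0,0.06]]]'; python3 plan.py '[[564.1,131,260,175.2],[564.1,131,150,175.2]]'
```

```text
time_s: 16.2
tcp_pos: [0.5195, 0.0203, 0.2616]
ee_rot: [[-0.081, -0.997, 0.003], [-0.997, 0.081, -0.001], [0.0, -0.003, -1.0]]
wrist_force: [0.2, 0.1, 0.7]
gripper_width: 0.4
gripper_force: 30.0
t 16.2 tcp [519.5  20.3 261.6] w 0.4 F [0.2 0.1 0.7] g 29.99663919210434
(564.1, 131, 260) shift [-114.   -35.4    1.6] turn [-0.003 -0.     0.002]
(564.1, 131, 150) shift [  0.   0. 110.] turn [0. 0. 0.]
```

```bash
python3 -m pendant '[[[-45,-14,0],[0,0,0]],[[-90,-28,0],[0,0,0]],[[-114,-35.5,0],[0,0,0.002]],[[-114,-35.5,0],[0,0,0.002]],[[-114,-35.5,40],[0,0,0.002]],[[-114,-35.5,80],[0,0,0.002]],[[-114,-35.5,105],[0,0,0.002]],[[-114,-35.5,112],[0,0,0.002]],[[-114,-35.5,112],[0,0,0.002]],[[-114,-35.5,112],[0,0,0.002]]]'; python3 plan.py '[[564.1,131,104,175.2]]'
python3 - <<'E'
from h import *
c=cap('top');f=np.array(c["frame"])
g=f[160:190,190:215].astype(int);
for v in range(166,186,2): print(v,f[v,192:216,0])
E
```

```text
time_s: 17.2
tcp_pos: [0.5653, 0.1291, 0.1514]
ee_rot: [[-0.083, -0.997, 0.006], [-0.997, 0.083, 0.0], [-0.0, -0.005, -1.0]]
wrist_force: [1.3, -0.4, -0.9]
gripper_width: 0.403
gripper_force: 30.0
t 17.2 tcp [565.3 129.1 151.4] w 0.403 F [ 1.3 -0.4 -0.9] g 29.998752772808075
(564.1, 131, 104) shift [-1.8  1.6 47.4] turn [-0.005  0.     0.001]
166 [166 165 162 163 164 160 161 163 160 190 191 191 197 191 182 178 178 182
 191 192 178 171 171 148]
168 [132 126 134 141 146 149 146 147 149 134 111  99 123 146 152 152 153 152
 152 162 168 183 191 191]
170 [100 103 102 102 105 107 104 106 110 113 111 112 108 105 105 102 101 109
 106  92  96 101 140 172]
172 [106 105 106 106 104 105 103 105 105 103 104 107 105 104 104 104 104 104
 106 100 109 124 130 182]
174 [105 107 107 109 113 111 111 110 109 110 111 113 111 111 107 107 102 103
 102 104  85 136 153 186]
176 [ 98 114 118 113 112 111 111 110 112 113 113 110 111 110 112 110 108 109
 112 102 103 143 142 155]
178 [109 116 115 112 111 111 112 113 112 112 112 108 107 107 105 104 101 107
 103  83 133 160 134 162]
180 [111 113 110 107 112 114 111 110 110 109 109 110 110 107 105 106 106 106
 108  91 130 157 127 213]
182 [104 103 105 107 106 111 109 111 110 112 113 113 112 110 113 111 112 111
 111  93 173 230 200 220]
184 [146 145 218 227 222 216 205 198 197 190 174 158 151 135 128 132 131 127
 156 197 224 224 184 193]
```

```bash
python3 - <<'E'
from h import *
c=cap('top');a=ray(c,[(212,176)],.087)*1000;s=r.sense();print(a.round(1),((a-s["tcp_pos"]*1000)@s["ee_rot"]).round(1),(s["tcp_pos"]*1000).round(1))
E
python3 -m pendant '[[[-1,1,10],[-0.004,0,0]],[[-1.5,1,20],[-0.004,0,0]],[[-1.5,1,28],[-0.004,0,0]],[[-1.5,1,36],[-0.004,0,0]],[[-1.5,1,42],[-0.004,0,0]],[[-1.5,1,42],[-0.004,0,0]]]'; python3 plan.py '[[564.1,131,104,175.2]]'
```

```text
[[561.2  49.6  87. ]] [[79.8 -2.  64.7]] [565.3 129.3 151.8]
time_s: 17.9
tcp_pos: [0.5631, 0.1303, 0.1066]
ee_rot: [[-0.083, -0.997, -0.003], [-0.997, 0.083, -0.002], [0.002, 0.003, -1.0]]
wrist_force: [-0.7, -1.1, -0.6]
gripper_width: 0.397
gripper_force: 30.0
t 17.9 tcp [563.1 130.3 106.6] w 0.397 F [-0.7 -1.1 -0.6] g 29.99857932329178
(564.1, 131, 104) shift [-0.8 -0.9  2.6] turn [ 0.003 -0.002  0.001]
```

```bash
python3 -m pendant '[[[-0.5,-0.5,1],[0.002,0,0]],[[-0.5,-0.5,2],[0.002,0,0]],[[-0.5,-0.5,3],[0.002,0,0]],[[-0.5,-0.5,4],[0.002,0,0]],[[-0.5,-0.5,4],[0.002,0,0]]]'; python3 -m pendant '[[[0,0,0],[0,0,0]],[[0,0,0],[0,0,0]],[[0,0,0],[0,0,0]],[[0,0,0],[0,0,0]],[[0,0,-15],[0,0,0]],[[0,0,-60],[0,0,0]],[[0,0,-110],[0,0,0]],[[0,0,-150],[0,0,0]],[[0,0,-160],[0,0,0]]]' 0.65;  python3 plan.py '[[450.2,-26.4,260,184.7],[450.2,-26.4,150,184.7],[450.2,-26.4,72,184.7]]'
```

```text
time_s: 18.4
tcp_pos: [0.5644, 0.1311, 0.1041]
ee_rot: [[-0.083, -0.997, 0.001], [-0.997, 0.083, -0.0], [0.0, -0.002, -1.0]]
wrist_force: [-0.5, 0.3, -0.2]
gripper_width: 0.405
gripper_force: 30.0
time_s: 19.3
tcp_pos: [0.566, 0.1318, 0.2699]
ee_rot: [[-0.082, -0.997, 0.011], [-0.997, 0.082, 0.003], [-0.004, -0.011, -1.0]]
wrist_force: [0.4, -0.3, 0.8]
gripper_width: 0.644
gripper_force: 0.0
t 19.3 tcp [566.  131.8 269.9] w 0.644 F [ 0.4 -0.3  0.8] g 0.0
(450.2, -26.4, 260) shift [167.2 102.5   8.1] turn [-0.011  0.003 -0.164]
(450.2, -26.4, 150) shift [  0.   0. 110.] turn [0. 0. 0.]
(450.2, -26.4, 72) shift [ 0.  0. 78.] turn [0. 0. 0.]
```

The gripper body, ±95 mm along its closing line, would come near the clamp handle at x≥539. So I grasp the plate off-centre, 20 mm nearer the robot. Closing the fingers then drags the plate clear of the handle.

```bash
python3 -m pendant '[[[45,30,0],[0,0,-0.1]],[[90,60,0],[0,0,-0.164]],[[135,90,0],[-0.005,0,-0.164]],[[167,121,0],[-0.011,0.003,-0.164]],[[167,121,0],[-0.011,0.003,-0.164]],[[167,121,0],[-0.011,0.003,-0.164]]]' 1.0
python3 - <<'E'
from h import *
c=cap('top');f=np.array(c["frame"]);cv2.imwrite("pics/t5.png",cv2.resize(f[140:240,130:290],None,fx=5,fy=5,interpolation=cv2.INTER_CUBIC)[:,:,::-1])
E
python3 plan.py '[[430.3,-28,120,184.7],[430.3,-28,72,184.7]]'
```

```text
time_s: 19.9
tcp_pos: [0.4286, -0.0261, 0.2639]
ee_rot: [[0.079, -0.997, -0.01], [-0.997, -0.079, -0.003], [0.003, 0.01, -1.0]]
wrist_force: [-0.4, -0.2, -0.4]
gripper_width: 0.985
gripper_force: 0.0
t 19.95 tcp [429.8 -25.4 264. ] w 0.992 F [ 0.1  0.  -0.2] g 0.0
(430.3, -28, 120) shift [  2.3  -1.6 144. ] turn [ 0.009 -0.003 -0.002]
(430.3, -28, 72) shift [ 0.  0. 48.] turn [0. 0. 0.]
```

View pics/t5.png

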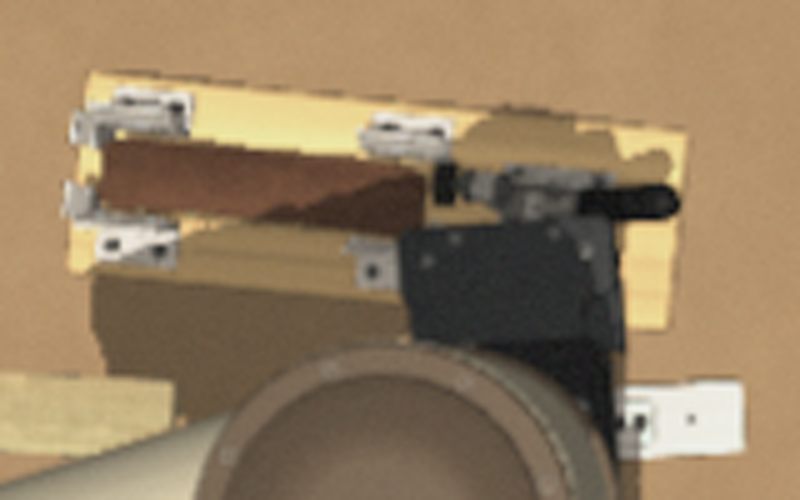

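The crop shows the blank seated in the nest (crop x 100–425, row about 190) and the gripper body's edge below the handle. Descending to the plate.

```bash
python3 -m pendant '[[[1,-1,40],[0.008,-0.002,0]],[[2,-1,80],[0.008,-0.002,0]],[[2,-1,120],[0.008,-0.002,0]],[[2,-1,130],[0.008,-0.002,0]],[[2,-1,130],[0.008,-0.002,0]],[[2,-1,130],[0.008,-0.002,0]]]'; python3 plan.py '[[430.3,-28,72,184.7]]'
```

```text
time_s: 20.55
tcp_pos: [0.4313, -0.0269, 0.1349]
ee_rot: [[0.082, -0.997, 0.0], [-0.997, -0.082, -0.001], [0.001, -0.0, -1.0]]
wrist_force: [-0.9, -0.4, 1.3]
gripper_width: 1.003
gripper_force: 0.0
t 20.55 tcp [431.3 -26.9 134.9] w 1.003 F [-0.9 -0.4  1.3] g 0.0
(430.3, -28, 72) shift [ 1.   1.1 62.9] turn [-0.    -0.001  0.   ]
```

```bash
python3 -m pendant '[[[1,1,20],[0,0,0]],[[1,1,40],[0,0,0]],[[1,1,55],[0,0,0]],[[1,1,61],[0,0,0]],[[1,1,61.5],[0,0,0]],[[1,1,61.5],[0,0,0]]]'; python3 -m pendant '[[[0,0,0],[0,0,0]],[[0,0,0],[0,0,0]],[[0,0,0],[0,0,0]],[[0,0,0],[0,0,0]],[[0,0,0],[0,0,0]],[[0,0,0],[0,0,0]],[[0,0,0],[0,0,0]],[[0,0,0],[0,0,0]],[[0,0,0],[0,0,0]],[[0,0,0],[0,0,0]]]' 0.2; python3 plan.py '[[430.3,-28,265,184.7],[564.1,131.5,265,175.2]]'
```

```text
time_s: 21.15
tcp_pos: [0.4295, -0.0284, 0.0735]
ee_rot: [[0.081, -0.997, 0.0], [-0.997, -0.081, -0.0], [0.0, -0.0, -1.0]]
wrist_force: [0.2, -0.1, -0.8]
gripper_width: 1.002
gripper_force: 0.0
time_s: 22.15
tcp_pos: [0.4286, -0.0287, 0.0724]
ee_rot: [[0.081, -0.997, -0.002], [-0.997, -0.081, -0.001], [0.001, 0.002, -1.0]]
wrist_force: [1.7, 0.2, 1.1]
gripper_width: 0.396
gripper_force: 30.0
t 22.15 tcp [428.6 -28.7  72.4] w 0.396 F [1.7 0.2 1.1] g 30.001097917556763
(430.3, -28, 265) shift [  -0.4   -1.4 -192.6] turn [ 0.002 -0.001 -0.001]
(564.1, 131.5, 265) shift [-148.  -146.4    0. ] turn [0.    0.    0.166]
```

```bash
python3 -m pendant '[[[0,0,-15],[0,0,0]],[[0,0,-60],[0,0,0]],[[0,0,-110],[0,0,0]],[[0,0,-155],[0,0,0]],[[0,0,-195],[0,0,0]],[[-34,-34,-195],[0,0,0.05]],[[-68,-68,-195],[0,0,0.1]],[[-102,-102,-195],[0,0,0.14]],[[-136,-136,-195],[0,0,0.166]],[[-148,-148,-195],[0.002,0,0.166]]]'; python3 -m pendant '[[[0,0,0],[0,0,0]],[[0,0,0],[0,0,0]],[[0,0,0],[0,0,0]]]'; python3 plan.py '[[564.1,131.5,150,175.2]]'
python3 - <<'E'
from h import *
c=cap('top');f=np.array(c["frame"]);g=f[150:200,185:225]
s=r.sense()
m=((f.min(2)>150)&(np.ptp(f.astype(int),axis=2)<40)).astype(np.uint8)
for v in range(156,190,2): print(v,''.join('#' if x else '.' for x in m[v,170:240]))
E
```

```text
time_s: 23.15
tcp_pos: [0.5657, 0.1336, 0.2649]
ee_rot: [[-0.084, -0.996, -0.003], [-0.996, 0.084, -0.002], [0.002, 0.003, -1.0]]
wrist_force: [-0.5, -0.1, -0.8]
gripper_width: 0.397
gripper_force: 30.0
time_s: 23.45
tcp_pos: [0.5633, 0.1299, 0.2664]
ee_rot: [[-0.086, -0.996, -0.002], [-0.996, 0.086, -0.002], [0.002, 0.002, -1.0]]
wrist_force: [-0.0, 0.6, -1.1]
gripper_width: 0.398
gripper_force: 30.0
t 23.45 tcp [563.3 129.9 266.4] w 0.398 F [-0.   0.6 -1.1] g 29.99913454055786
(564.1, 131.5, 150) shift [ -1.9  -1.  116.4] turn [ 0.002 -0.002 -0.002]
156 ......................................................................
158 ......................................................................
160 ......................................................................
162 .#....##################..............................................
164 ##...###########################.........#########....................
166 ##...###########################........#####....#....................
168 ......#########################..........#######......................
170 ......#.#########.#############.........#....##.#.....................
172 ........#######################.......................................
174 ........#######################.......................................
176 ........######################.........................###.......####.
178 ........######################........................####............
180 .........................#####........................................
182 ......................................................................
184 ...............................................#...........#..........
186 ...............................................##................#####
188 ...............................................##...........#...###...
```

```bash
python3 - <<'E'
from h import *
c=cap('top');a=ray(c,[(201.6,165),(199.6,179)],.204)*1000;s=r.sense();print(a.round(1),((a-s["tcp_pos"]*1000)@s["ee_rot"]).round(1))
E
python3 -m pendant '[[[-2,-1,40],[0,0,-0.002]],[[-2,-1,80],[0,0,-0.002]],[[-2,-1,105],[0,0,-0.002]],[[-2,-1,112],[0,0,-0.002]],[[-2,-1,112],[0,0,-0.002]],[[-2,-1,112],[0,0,-0.002]],[[-2,-1,112],[0,0,-0.002]]]';python3 plan.py '[[564.1,131.5,113,175.2]]'
```

```text
[[569.   50.4 204. ]
 [541.   53.7 204. ]] [[ 78.7 -12.3  63.1]
 [ 77.7  15.9  63.2]]
time_s: 24.25
tcp_pos: [0.5665, 0.1331, 0.157]
ee_rot: [[-0.083, -0.997, 0.003], [-0.997, 0.083, 0.001], [-0.001, -0.003, -1.0]]
wrist_force: [0.0, -0.2, -0.8]
gripper_width: 0.4
gripper_force: 30.0
t 24.25 tcp [566.5 133.1 157. ] w 0.4 F [ 0.  -0.2 -0.8] g 29.999213218688965
(564.1, 131.5, 113) shift [ 1.8  2.4 43.9] turn [-0.003  0.001  0.001]
```

```bash
python3 -m pendant '[[[1,2,10],[-0.002,0,0]],[[1,2,20],[-0.002,0,0]],[[1,2,28],[-0.002,0,0]],[[1,2,34],[-0.002,0,0]],[[1,2,39],[-0.002,0,0]],[[1,2,39],[-0.002,0,0]]]'; python3 plan.py '[[564.1,131.2,112.4,175.2]]'
```

```text
time_s: 24.85
tcp_pos: [0.5631, 0.1317, 0.1149]
ee_rot: [[-0.083, -0.997, -0.004], [-0.997, 0.083, -0.002], [0.002, 0.004, -1.0]]
wrist_force: [-0.6, -0.0, -1.3]
gripper_width: 0.397
gripper_force: 30.0
t 24.85 tcp [563.1 131.7 114.9] w 0.397 F [-0.6 -0.  -1.3] g 29.999000430107117
(564.1, 131.2, 112.4) shift [ 0.4 -1.   2.5] turn [ 0.004 -0.002  0.001]
```

```bash
python3 -m pendant '[[[0.3,-0.7,1],[0.002,0,0]],[[0.3,-0.7,2],[0.002,0,0]],[[0.3,-0.7,3],[0.002,0,0]],[[0.3,-0.7,3.5],[0.002,0,0]],[[0.3,-0.7,3.5],[0.002,0,0]]]'; python3 -m pendant '[[[0,0,0],[0,0,0]],[[0,0,0],[0,0,0]],[[0,0,0],[0,0,0]],[[0,0,0],[0,0,0]],[[0,0,-15],[0,0,0]],[[0,0,-60],[0,0,0]],[[0,0,-110],[0,0,0]],[[0,0,-150],[0,0,0]],[[0,0,-160],[0,0,0]]]' 0.65;  python3 plan.py '[[545,-110,270,175.2],[545,-110,200,175.2]]'
```

```text
time_s: 25.35
tcp_pos: [0.5642, 0.1315, 0.1125]
ee_rot: [[-0.083, -0.997, 0.0], [-0.997, 0.083, -0.001], [0.001, -0.0, -1.0]]
wrist_force: [-1.0, 0.4, -1.2]
gripper_width: 0.397
gripper_force: 30.0
time_s: 26.25
tcp_pos: [0.5661, 0.1323, 0.2785]
ee_rot: [[-0.082, -0.997, 0.01], [-0.997, 0.082, 0.003], [-0.004, -0.01, -1.0]]
wrist_force: [-0.1, -0.3, 0.5]
gripper_width: 0.653
gripper_force: 0.0
t 26.25 tcp [566.1 132.3 278.5] w 0.653 F [-0.1 -0.3  0.5] g 0.0
(545, -110, 270) shift [243.2   1.2   7.6] turn [-0.01   0.004  0.002]
(545, -110, 200) shift [ 0.  0. 70.] turn [0. 0. 0.]
```

```bash
python3 -m pendant '[[[48,0,0],[0,0,0]],[[96,0,0],[0,0,0]],[[144,0,0],[0,0,0]],[[192,0,0],[0,0,0]],[[233,1,0],[-0.01,0.003,0.002]],[[233,1,0],[-0.01,0.003,0.002]],[[233,1,40],[-0.01,0.003,0.002]],[[233,1,72],[-0.01,0.003,0.002]],[[233,1,76],[-0.01,0.003,0.002]],[[233,1,76],[-0.01,0.003,0.002]]]' 0; python3 -c "
from h import *
cap('scene','s6.png')"; python3 plan.py '[[544.6,-100,200,175.2]]'
```

```text
time_s: 27.25
tcp_pos: [0.5438, -0.1003, 0.1961]
ee_rot: [[-0.084, -0.996, -0.012], [-0.996, 0.084, -0.004], [0.005, 0.012, -1.0]]
wrist_force: [0.1, 1.0, 0.7]
gripper_width: 0.001
gripper_force: 0.0
t 27.3 tcp [ 544.7 -100.3  197.5] w 0.007 F [ 0.7 -0.8  0.7] g 0.0
(544.6, -100, 200) shift [-0.2  0.1 -2.5] turn [ 0.009 -0.004 -0.   ]
```

View pics/s6.png

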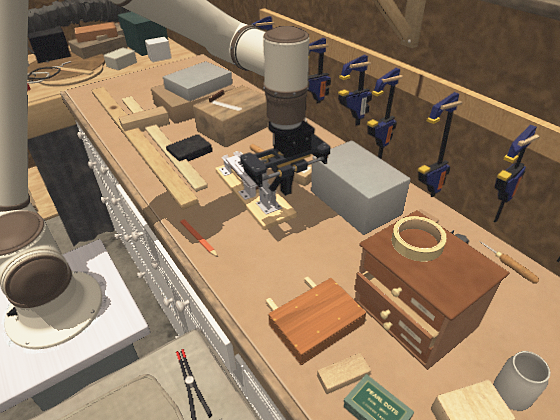

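The scene view shows the closed fingers on the outer side of the handle near (285,185), and the stack in the nest at about (240,170). Now I push.

```bash
python3 -m pendant '[[[-10,0,-2],[0.008,-0.004,0]],[[-18,0,-2],[0.008,-0.004,0]],[[-26,0,-2],[0.008,-0.004,0]],[[-33,0,-2],[0.008,-0.004,0]],[[-40,0,-2],[0.008,-0.004,0]],[[-46,0,-2],[0.008,-0.004,0]],[[-52,0,-2],[0.008,-0.004,0]],[[-58,0,-2],[0.008,-0.004,0]],[[-64,0,-2],[0.008,-0.004,0]],[[-70,0,-2],[0.008,-0.004,0]]]'; python3 -m pendant '[[[-3,0,0],[0,0,0]],[[-5,0,0],[0,0,0]],[[-5,0,0],[0,0,0]]]'
```

```text
time_s: 28.3
tcp_pos: [0.5503, -0.0303, 0.1991]
ee_rot: [[-0.085, -0.996, -0.0], [-0.996, 0.085, 0.0], [-0.0, 0.0, -1.0]]
wrist_force: [1.4, -3.8, 3.5]
gripper_width: 0.002
gripper_force: 2.3
time_s: 28.6
tcp_pos: [0.5508, -0.0254, 0.1986]
ee_rot: [[-0.084, -0.996, -0.001], [-0.996, 0.084, 0.0], [-0.0, 0.001, -1.0]]
wrist_force: [1.8, -3.7, 2.3]
gripper_width: 0.005
gripper_force: 1.9
```

```bash
python3 -m pendant '[[[-2,0,0],[0,0,0]],[[-4,0,0],[0,0,0]],[[-5,0,0],[0,0,0]],[[-5,0,0],[0,0,0]]]';python3 -m pendant '[[[-2,0,0],[0,0,0]],[[-3,0,0],[0,0,0]],[[-3,0,0],[0,0,0]]]'; python3 -m pendant '[[[-1,0,0],[0,0,0]],[[-2,0,0],[0,0,0]],[[-2,0,0],[0,0,0]]]'
```

```text
time_s: 29.0
tcp_pos: [0.5511, -0.0208, 0.1986]
ee_rot: [[-0.085, -0.996, -0.001], [-0.996, 0.085, 0.0], [-0.0, 0.001, -1.0]]
wrist_force: [1.3, -3.4, 4.1]
gripper_width: 0.01
gripper_force: 2.6
time_s: 29.3
tcp_pos: [0.5513, -0.0178, 0.1985]
ee_rot: [[-0.085, -0.996, -0.001], [-0.996, 0.085, 0.0], [-0.0, 0.001, -1.0]]
wrist_force: [2.1, -3.7, 3.6]
gripper_width: 0.005
gripper_force: 2.6
time_s: 29.6
tcp_pos: [0.5514, -0.0162, 0.1985]
ee_rot: [[-0.085, -0.996, -0.001], [-0.996, 0.085, -0.0], [0.001, 0.001, -1.0]]
wrist_force: [2.3, -6.2, 3.1]
gripper_width: 0.002
gripper_force: 3.5
```

```bash
python3 -m pendant '[[[-1,0,0],[0,0,0]],[[-2,0,0],[0,0,0]],[[-2,0,0],[0,0,0]]]';python3 -m pendant '[[[-1,0,0],[0,0,0]],[[-2,0,0],[0,0,0]],[[-2,0,0],[0,0,0]]]'; python3 -m pendant '[[[-1,0,0],[0,0,0]],[[-2,0,0],[0,0,0]],[[-2,0,0],[0,0,0]]]'
```

```text
time_s: 29.9
tcp_pos: [0.5515, -0.0148, 0.1985]
ee_rot: [[-0.085, -0.996, -0.002], [-0.996, 0.085, -0.001], [0.001, 0.002, -1.0]]
wrist_force: [3.4, -7.6, 3.6]
gripper_width: 0.002
gripper_force: 4.5
time_s: 30.2
tcp_pos: [0.5516, -0.0142, 0.1985]
ee_rot: [[-0.085, -0.996, -0.003], [-0.996, 0.085, -0.004], [0.004, 0.002, -1.0]]
wrist_force: [4.3, -13.9, 2.7]
gripper_width: -0.001
gripper_force: 7.2
time_s: 30.5
tcp_pos: [0.5516, -0.0137, 0.1985]
ee_rot: [[-0.085, -0.996, -0.004], [-0.996, 0.085, -0.006], [0.007, 0.003, -1.0]]
wrist_force: [5.2, -19.6, 3.0]
gripper_width: 0.006
gripper_force: 9.9
```

```bash
python3 -m pendant '[[[-1,0,0],[0,0,0]],[[-2,0,0],[0,0,0]],[[-2,0,0],[0,0,0]]]'; python3 -m pendant '[[[20,0,0],[0,0,0]],[[50,0,0],[0,0,0]],[[80,0,0],[0,0,0]],[[90,0,-40],[0,0,0]],[[130,30,-80],[0,0,0]],[[175,60,-80],[0,0,0]],[[215,80,-80],[0,0,0]],[[250,90,-80],[0,0,0]],[[250,90,-80],[0,0,0]]]'
python3 - <<'E'
from h import *
c=cap('top');f=np.array(c["frame"]);a=cv2.resize(f[140:220,130:290],None,fx=5,fy=5,interpolation=cv2.INTER_CUBIC)[:400,:400*2]
c=cap('scene');g=np.array(c["frame"]);b=cv2.resize(g[130:240,190:330],None,fx=1.8,fy=1.8)
b=b[:200];o=np.zeros((600,800,3),np.uint8);o[:400,:800]=a;o[400:400+b.shape[0],:b.shape[1]]=b
b2=cv2.resize(g[240:360,240:400],None,fx=1.6,fy=1.6);o[400:400+b2.shape[0],300:300+b2.shape[1]]=b2
cv2.imwrite("pics/f7.png",o[:,:,::-1])
E
```

```text
time_s: 30.8
tcp_pos: [0.5517, -0.0132, 0.1986]
ee_rot: [[-0.085, -0.996, -0.005], [-0.996, 0.085, -0.009], [0.009, 0.004, -1.0]]
wrist_force: [6.2, -26.0, 1.0]
gripper_width: 0.004
gripper_force: 12.6
time_s: 31.7
tcp_pos: [0.4378, -0.2513, 0.2772]
ee_rot: [[-0.091, -0.996, -0.005], [-0.996, 0.091, 0.003], [-0.003, 0.005, -1.0]]
wrist_force: [0.2, 1.2, 0.2]
gripper_width: 0.005
gripper_force: 0.0
```

View pics/f7.png

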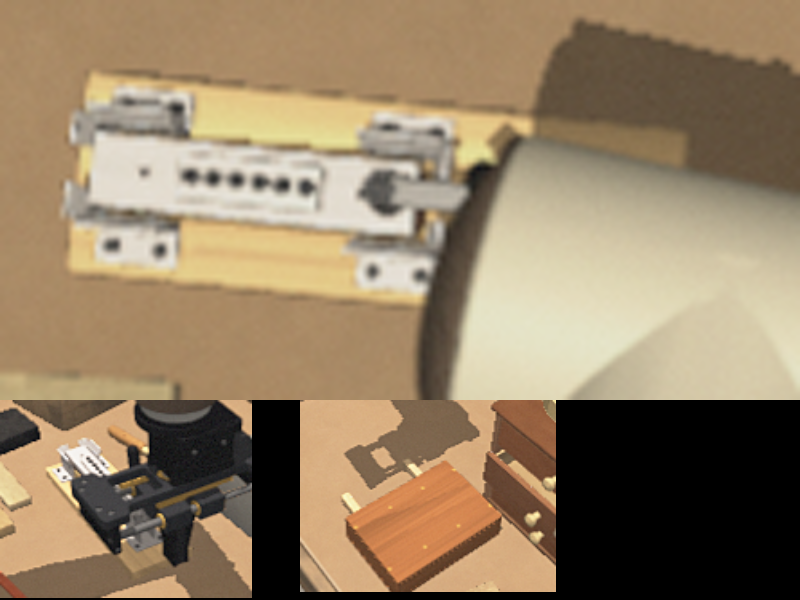

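The last picture shows the plate seated boss up (bushings at crop (245,183)), the foot pressing on it at (383,190), and both strips still in the rack. The 26 N push with almost no further travel shows the handle is at its stop.

```bash
python3 -m pendant '[[[0,0,0],[0,0,0]],[[0,0,0],[0,0,0]],[[0,0,0],[0,0,0]]]'; python3 -c "
from station import r
print(r.finish_job())"
```

```text
time_s: 32.1
tcp_pos: [0.4416, -0.2483, 0.2782]
ee_rot: [[-0.083, -0.997, -0.003], [-0.997, 0.083, 0.001], [-0.001, 0.003, -1.0]]
wrist_force: [0.5, -0.5, 0.0]
gripper_width: 0.001
gripper_force: 0.0
the job is handed in; nothing more can be done
None
```

The jig is loaded in the order asked (board, blank, then drill plate boss up), the clamp is pushed to its stop with its foot on the plate, both spruce strips are still in the rack, and I handed the job in at about 32 s; the hand-in returned no verdict.

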